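Release the bayonet filter head and stand it on lens tissue

TASK

Take the black winged filter head off its grey bayonet mount for cleaning: gently press the mount's red release button fully home (it stays down), turn the head about a quarter turn anticlockwise seen from above, without forcing it, until it springs up, and lift it off. Stand it upright on the flat lens-tissue packet and let go; set it down without dropping or tipping it, and leave the jar and the two coverslip boxes where they are.

Things in the scene. Friction and masses are not known exactly. Their poses are not given: they have to be found in the camera images.
- mount: Fixed grey bayonet mount: base plate 146x100x12 mm with a round socket 80 mm across on it, rim 32 mm above the worktop. Origin on the socket axis at worktop height, z up; the plate reaches 94 mm to -x (red button there), 52 mm to +x. The head is locked with its wings along +y and -y of the mount, and comes free roughly a quarter turn anticlockwise from there, seen from above.
- mount_rim (a point): Centre of the socket's rim, 32 mm above the mount's origin. Inside, a pin blocks turning until the button is fully down. The release angle differs from mount to mount and cannot be seen: 68 to 92 degrees from the locked pose. There the head springs up 6 mm by itself (4 N) and turns no further, as a firm stop follows 3 degrees later. Turn until it stops or rises; do not force it.
- head: Loose filter head, 62 mm tall, 0.14 to 0.23 kg, the same after a half turn. Origin at the centre of its underside, z up, x along its two wings. Aluminium stem 40 mm across up to 20 mm with two lugs reaching 29 mm out below the wings; black collar 74 mm across from 20 to 30 mm; knob above. Its underside is 15 mm above the mount's origin when locked, 21 mm when sprung up, above 32 mm when lifted clear.
- head_knob (a point): On the head's axis 52 mm above its underside: grip height of the round black knurled knob, 34 mm across, which stands from 30 to 62 mm and has amber glass on top.
- wing_a (a point): Middle of the outer part of the wing toward the head's +x, 48 mm from its axis, 37 mm above its underside. The wing is an upright black fin 9 mm thick, reaching from the collar to 56 mm from the axis, 20 to 42 mm above the underside, a white line on top. Pushed sideways there it turns the head (2 to 6 N).
- wing_b (a point): The same on the opposite wing, toward the head's -x.
- release (a joint): Travel of the release button, m: 0 up (locked), 0.009 fully down (unlocked). It slides straight down against about 4 N of friction, then meets a hard stop, and stays where it is left.
- release_top (a point): Centre of the top face of the round red release button, 23 mm across, 74 mm from the socket axis toward the mount's -x; 28 mm above the worktop when up, 19 mm when down. The collar round it is 33 mm across and 16 mm high.
- tissue: Flat lens-tissue packet, 70 (x) by 100 (y) by 6 mm, fixed to the worktop. Origin at the centre of its underside. (A tall fixed microscope stands to the right of the work, tall drawer cabinets to the left: swing round in front of the microscope and keep the arm clear of both.)
- jar: Loose specimen jar with yellow lid, 54 mm across, 72 mm tall, behind the work. Bystander. Origin at the centre of its underside.
- coverslip_box_0: Loose white coverslip box, 31x31x19 mm, behind the work. Bystander. Origin at the centre of its underside.
- coverslip_box_1: Loose coverslip box with green lid, 31x31x19 mm, behind the work. Bystander. Origin at the centre of its underside.
Mind the look-alikes: they are no part of the job. Of the things that look like the mount, the larger one is meant.

How it is judged (in metres and radians):
On the way, in this order (a step that is already met when the one before it is completed fails the run):
1. the release button is pressed fully home, the head still locked (value of joint release above 0.008 m and z of head in the frame of mount below 0.018 m), for 0.1 s.
2. the head is turned about a quarter turn in its mount and has sprung up (angle between the x axis of head and the x axis of mount, either way round below 0.45 rad and z of head in the frame of mount between 0.0185 and 0.03 m and horizontal distance between head and mount below 0.007 m), for 0.1 s.
3. the head is lifted clear of the mount, upright (z of head in the frame of mount above 0.036 m and angle between head's own z axis and vertical below 0.35 rad), for 0.1 s.
At the end, for the whole second after the job is handed in: The filter head stands upright (within 4 degrees) and still on the lens-tissue packet, its axis over the packet (within 32 mm of the middle across the short way and 47 mm along the long way), touched by nothing else; the release button is still down (over 8 mm) (x of head in the frame of tissue between -0.032 and 0.032 m and y of head in the frame of tissue between -0.047 and 0.047 m and z of head in the frame of tissue between 0.0035 and 0.009 m and angle between head's own z axis and vertical below 0.07 rad and linear speed of head below 0.02 m/s and contact force between the fingers and head below 0.05 N and value of joint release above 0.008 m).
It fails at once if the head is tipped by more than 35 degrees (angle between head's own z axis and vertical above 0.61 rad).
It fails at once if the head is dropped (faster than 0.5 m/s while the fingers do not touch it) (linear speed of head above 0.5 m/s and contact force between the fingers and head below 0.05 N).
It fails at once if the head is forced in its mount (over 160 N between them) (contact force between head and mount above 160 N).
It fails at once if the mount or its button is pressed with more than 40 N (contact force between the arm and mount above 40 N).
It fails at once if the jar or a coverslip box is moved by more than 20 mm (distance of any of jar, coverslip_box_0, coverslip_box_1 from where it was at the start of the episode above 0.02 m).
It also fails if it takes over 66 s, if anything falls off the work surface, if the arm or the gripper's body presses on something with over 40 N, if the wrist force passes 120 N, or if a joint passes its speed limit or range.

ROBOT

A 6-joint arm with a two-finger parallel gripper is mounted at the origin on a cart in front of the work surface, level with it; the furniture and walls round the work are solid. World frame = base frame: x ahead of the robot, y to its left, z up, the work surface at z = 0. Lengths are in m, angles in degrees, forces in N, time in s.
With the tool pointing down it reaches from about 0.375 to 0.9 m from the base axis. Payload 3.1 kg.
Tool frame: the origin (TCP) lies at the very end of the fingers, on their centre line; the grasp point (between the pads) lies 19 mm behind it; x points along the fingers, z is the direction in which the jaws open and shut, and the axes are right-handed (so a half turn about x gives the same grasp; the last joint's range is limited). The gripper opens to 87 mm and grips with 3 to 60 N. Pads are 19 mm wide; open, the fingers measure 117 mm over their backs; the gripper's body (75 mm by 190 mm) begins 51 mm behind the grasp point.
Start: joints at [-84.712, 30.224, 82.088, -0, 67.689, -10.227], TCP at [0.167, -0.602, 0.223] pointing down, gripper open.
Joint ranges: [-176.69, 176.69], [-43.24, 126.21], [12.49, 139.97], [-82, 262], [0, 151.66], [-163.58, 163.58]. Speed limits (degrees/s): [159.86, 159.86, 180, 180, 180, 180].

INTERFACE

Orientations are given as a 3x3 rotation matrix whose columns are the frame's x, y, z axes.
In Python, from rig import bot gives the robot as it stands.
- The arm moves only by the tool send_rows, never from a script. Its arguments are lists of equal length, an entry for each row: "fingers": the opening, from 0 (shut) to 1 (fully open); "dp": the shift along the world's x, y, z in mm, a list of three; "turn": the turn, a rotation vector about the world's x, y, z in rad, a list of three. In form: {"fingers": [fingers, ...], "dp": [[tx, ty, tz], ...], "turn": [[rx, ry, rz], ...]}. A call has 1 to 10 rows; each row is the pose to reach, as a shift and turn from the pose measured when the call began; what a row does not reach only later rows make up. A row lasts 1/12 s, in which the tool goes at most 41.7 mm and 7.16 degrees, less where a joint would pass 70% of its speed; a pose out of reach is approached as far as the arm can. A call with a gripper value outside its range is refused whole. The fingers move at their own pace and stop on an object; the grip force is fixed at half the most. Time passes only in rows, so rows that repeat a pose let the fingers close. It gives the time, the measured TCP pose, the force and the opening at its end, in the units of the state.
- bot.read_state(): the state, without advancing time (a new reading comes with each control period).
- bot.capture(name): name is "scene" or "top"; returns a dict with "img" (420x560x3 uint8, blue, green, red), "z_map" (420x560 float32, m along the optical axis (not along the pixel's ray), 0 where there is no reading), "mtx" (3x3 intrinsics, pixels), "origin" and "orientation" of the camera in the world. Camera axes: x right, y up, looking along -z (the intrinsics and any distortion apply to the point x, -y, -z); pixel columns grow to the right and rows downward; lengths in m; the calibration is good to about 2 mm. A picture is of the moment at which its call begins.
- bot.hand_in(): hands the job in, once; it reports no verdict.
The state is a dict: "time_s": time; "joint_positions": joint angles; "qvel": joint speeds; "tau": joint torques, N m; "position": TCP position; "tcp_rot": TCP orientation; "force": force on the tool from outside, world axes, zero at the start; "moment": the same for the moment, N m; "opening": opening from 0.0 (shut) to 1.0 (fully open).
Only numpy, scipy, OpenCV 4.12 (cv2) and the standard library are available. Lean on these libraries where they do the work, as an engineer would, in place of code of your own. Each camera call takes 0.05 s, during which the arm holds its last target.

## Working session

There is one attempt and no reset: what is moved stays moved. The work goes in short steps, Python scripts to look and compute and a tool call to move; the robot and the scene stay as the last step left them, time stands still between calls to the robot, and variables do not carry over. Pictures are saved under pics/ and viewed, and the job is handed in when it is done.

Besides the shell and the picture viewer there is one more tool, called after "Call:" as name(argument=value, ...) on one line, values as JSON. send_rows: Moves the arm, as the interface text tells. Its arguments: {"type":"object","properties":{"fingers":{"type":"array","items":{"type":"number"}},"dp":{"type":"array","items":{"type":"array","items":{"type":"number"}}},"turn":{"type":"array","items":{"type":"array","items":{"type":"number"}}}},"required":["fingers","dp","turn"]}

```bash
ls; mkdir -p pics
python3 - <<'E'
from rig import bot
import cv2,numpy as np
print(bot.read_state())
for n in ("scene","top"):
    c=bot.capture(n); np.savez(f"pics/{n}0.npz",**c); cv2.imwrite(f"pics/{n}0.png",c["img"]); print(n,c["mtx"],c["origin"],c["orientation"],[k for k in c])
E
```

```text
pics
{'time_s': 0.0, 'joint_positions': array([-8.47122511e+01,  3.02781609e+01,  8.21543164e+01,  1.85273579e-03,
        6.76887723e+01, -1.02260576e+01]), 'qvel': array([ 0.01061028, -0.05826315,  0.04511925, -0.01817747,  0.03092338,
       -0.02809734]), 'tau': array([ 9.57114789e-04, -4.40029299e+01, -1.76596963e+01,  6.32543396e-02,
        5.80909266e-02, -1.62031561e-04]), 'position': array([ 0.1671531 , -0.60149766,  0.22159175]), 'tcp_rot': array([[-1.65236228e-04,  9.63569354e-01,  2.67458543e-01],
       [ 2.10995489e-03,  2.67458288e-01, -9.63567129e-01],
       [-9.99997760e-01,  4.05109263e-04, -2.07728167e-03]]), 'force': array([-0.28177448,  0.65627346,  0.47184426]), 'moment': array([-0.00236939, -0.00280797,  0.00486484]), 'opening': 1.0023059467485986}
scene [[434.91493408   0.         269.78356557]
 [  0.         434.91493408 210.79853175]
 [  0.           0.           1.        ]] [-0.47845397 -0.18023637  0.57594847] [[ 0.42357109  0.38169887 -0.82151902]
 [-0.90566735  0.19728068 -0.37529586]
 [ 0.01881983  0.90298743  0.4292546 ]] ['img', 'z_map', 'mtx', 'origin', 'orientation']
top [[426.21595317   0.         277.87833265]
 [  0.         426.21595317 207.40149463]
 [  0.           0.           1.        ]] [0.36551606 0.26802886 0.93517946] [[ 0.01495979  0.98856253 -0.15006776]
 [-0.99948384  0.01905173  0.02586667]
 [ 0.02842987  0.14960334  0.98833728]] ['img', 'z_map', 'mtx', 'origin', 'orientation']
```

View pics/scene0.png

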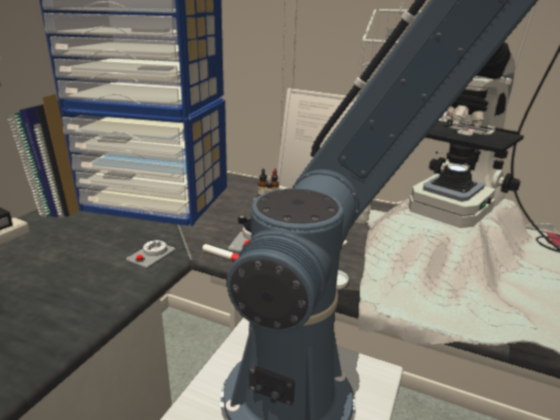

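View pics/top0.png

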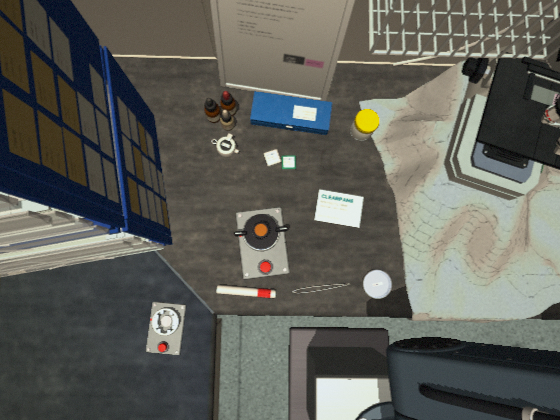

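The top view shows two mounts:
- A: a mount with a black winged head at (262,230) and its red button at (265,267).
- B: a smaller, empty mount at (165,322) with its button at (163,347).

A is larger and holds the black head, so it fits the description. The tissue packet is the white "CLEARPANE" one at (339,209). The white winged thing at (225,145) is a decoy. I'll enlarge to confirm.

```bash
cat > h.py <<'E'
import numpy as np,cv2
def load(f): return dict(np.load(f))
def ray(c,u,v):
    K=c["mtx"];d=np.array([(u-K[0,2])/K[0,0],-(v-K[1,2])/K[1,1],-1.0])
    return c["origin"],c["orientation"]@d
def onz(c,u,v,z):
    o,d=ray(c,u,v);return o+d*(z-o[2])/d[2]
def zpt(c,u,v):
    o,d=ray(c,u,v);return o+d*c["z_map"][int(round(v)),int(round(u))]
def proj(c,p):
    q=c["orientation"].T@(np.asarray(p)-c["origin"]);K=c["mtx"]
    return K[0,0]*q[0]/-q[2]+K[0,2],K[1,1]*-q[1]/-q[2]+K[1,2]
def blobs(m,amin=30):
    n,l,s,ce=cv2.connectedComponentsWithStats(m.astype(np.uint8))
    return [(i,s[i,4],ce[i],s[i,:4]) for i in range(1,n) if s[i,4]>=amin],l
E
python3 - <<'E'
from h import *
c=load("pics/top0.npz");im=c["img"]
cv2.imwrite("pics/crop0.png",cv2.resize(im[170:300,200:390],None,fx=4,fy=4,interpolation=cv2.INTER_CUBIC))
h=cv2.cvtColor(im,cv2.COLOR_BGR2HSV)
red=((h[...,0]<6)|(h[...,0]>174))&(h[...,1]>150)&(h[...,2]>100)
for b in blobs(red)[0]: print("red",b[1:], onz(c,*b[2],.028), zpt(c,*b[2]))
am=(h[...,0]>=6)&(h[...,0]<20)&(h[...,1]>150)&(h[...,2]>100)
for b in blobs(am)[0]: print("amber",b[1:], onz(c,*b[2],.077), zpt(c,*b[2]))
g=np.zeros(am.shape,bool);g[180:235,305:375]=1
w=(h[...,1]<60)&(h[...,2]>150)&g
ct=max(cv2.findContours(w.astype(np.uint8),0,2)[0],key=cv2.contourArea)
r=cv2.minAreaRect(ct);print(r)
P=[onz(c,*p,.006) for p in cv2.boxPoints(r)];print(np.array(P),np.mean(P,0),[np.linalg.norm(P[i]-P[i-1]) for i in range(4)],zpt(c,*r[0]))
# plate
m=(h[...,1]<40)&(h[...,2]>110);g[:]=0;g[200:290,225:300]=1
ct=max(cv2.findContours((m&g).astype(np.uint8),0,2)[0],key=cv2.contourArea)
r=cv2.minAreaRect(ct);P=np.array([onz(c,*p,.012) for p in cv2.boxPoints(r)]);print(r,P,P.mean(0),[np.linalg.norm(P[i]-P[i-1]) for i in range(4)])
E
```

```text
red (np.int32(90), array([265.        , 266.61111111]), array([260, 262,  11,  10], dtype=int32)) [0.37655094 0.26954378 0.028     ] [0.37652085 0.26953965 0.03047414]
red (np.int32(103), array([263.69902913, 292.83495146]), array([258, 289,  13,   9], dtype=int32)) [0.32227517 0.27120198 0.028     ] [0.32188674 0.27123049 0.01985082]
red (np.int32(54), array([161.75925926, 347.35185185]), array([158, 344,   9,   8], dtype=int32)) [0.21049454 0.47649048 0.028     ] [0.20863485 0.47899127 0.01711715]
amber (np.int32(125), array([260.4  , 229.448]), array([254, 224,  14,  12], dtype=int32)) [0.45012545 0.28019265 0.077     ] [0.45023365 0.28020821 0.07590255]
((338.7488708496094, 208.04249572753906), (46.30556869506836, 31.23101043701172), 9.688786506652832)
[[0.48108223 0.16530882 0.006     ]
 [0.55033887 0.15374698 0.006     ]
 [0.53475881 0.05176481 0.006     ]
 [0.46565613 0.0644796  0.006     ]] [0.50795901 0.10882505 0.006     ] [np.float64(0.10200243587415594), np.float64(0.07021508265694781), np.float64(0.10316540783924093), np.float64(0.07026270097931535)] [0.50705837 0.1096572  0.0106108 ]
((263.2308044433594, 254.84617614746094), (42.41987609863281, 46.14091873168945), 82.87498474121094) [[0.44000591 0.3298265  0.012     ]
 [0.4541744  0.23088416 0.012     ]
 [0.36389855 0.21842505 0.012     ]
 [0.35038126 0.31602447 0.012     ]] [0.40211503 0.27379004 0.012     ] [np.float64(0.09068116043507905), np.float64(0.09995165622228863), np.float64(0.09113154784305388), np.float64(0.09853102484596835)]
```

View pics/crop0.png

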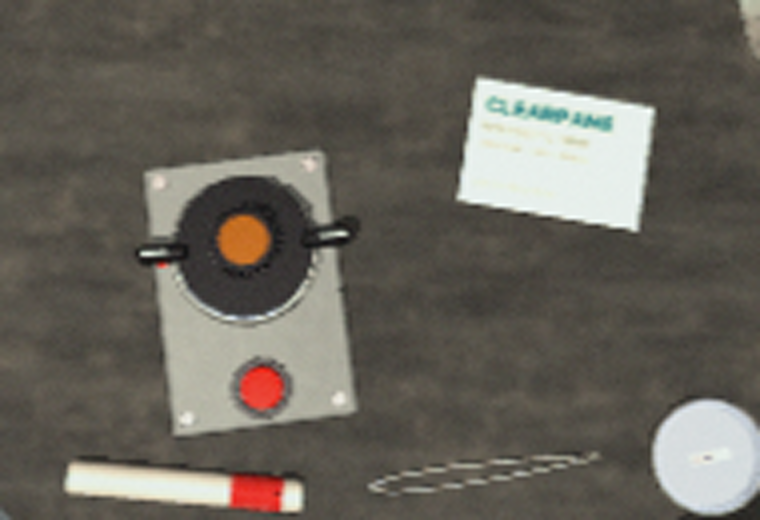

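The crop confirms it: head amber centre at (260,229), red button at (265,267), and the wings run along mount ±y. The axis-to-button distance is 74.4 mm against 74 specified, the packet measures 102x70, and the mount's +x is at a yaw of about 8°. Next I'll check the obstacles.

Run:
```python
from h import *
c=load("pics/top0.npz")
v,u=np.mgrid[0:420,0:560];K=c["mtx"];z=c["z_map"]
d=np.stack([(u-K[0,2])/K[0,0],-(v-K[1,2])/K[1,1],-np.ones_like(z)],-1)@c["orientation"].T
P=c["origin"]+d*z[...,None];ok=z>0
for lo,hi in((.08,.2),(.2,.4),(.4,.7)):
  g=[[int((ok&(P[...,2]>lo)&(P[...,2]<hi)&(abs(P[...,0]-x)<.025)&(abs(P[...,1]-y)<.05)).sum()>8) for y in np.arange(.6,-.75,-.1)] for x in np.arange(.9,.1,-.05)]
  print(lo,hi);[print(round(.9-.05*i,2),''.join('.#'[k] for k in r)) for i,r in enumerate(g)]
```

```text
0.08 0.2
0.9 ..............
0.85 ###..#####....
0.8 ..####.##.....
0.75 ..#.##.##.....
0.7 .##....#......
0.65 .#....##......
0.6 .#....####....
0.55 .#....####....
0.5 .#....####....
0.45 .#.#...###....
0.4 ##......#.....
0.35 ..............
0.3 ..............
0.25 ..............
0.2 ..............
0.15 ..............
0.2 0.4
0.9 ..............
0.85 ####.#####....
0.8 ..#######.....
0.75 .....####.....
0.7 ##...####.....
0.65 .#.....##.....
0.6 .#.....##.....
0.55 .#.....##.....
0.5 .#............
0.45 .#............
0.4 ##............
0.35 #.............
0.3 ..............
0.25 .....###......
0.2 .....##.......
0.15 .....#........
0.4 0.7
0.9 ..............
0.85 ..............
0.8 ..............
0.75 ..............
0.7 .#...###......
0.65 .#............
0.6 .#............
0.55 .#............
0.5 .#............
0.45 .#............
0.4 ##............
0.35 ..............
0.3 ..............
0.25 ......##......
0.2 ......#.......
0.15 ..............
```

Call:
send_rows(fingers=[1,1,1,1,1,1,1,1], dp=[[-2,25,15],[-4,50,30],[-6,75,45],[-8,100,60],[-10,125,75],[-12,150,90],[-15,175,100],[-17,190,100]], turn=[[0,0,0],[0,0,0],[0,0,0],[0,0,0],[0,0,0],[0,0,0],[0,0,0],[0,0,0]])

```text
time_s: 0.77
position: [0.1502, -0.4097, 0.3233]
tcp_rot: [[0.0, 0.963, 0.268], [0.0, 0.268, -0.963], [-1.0, 0.0, -0.0]]
force: [0.4, 0.2, -0.4]
opening: 0.999
```

Call:
send_rows(fingers=[0,0,0,0,0,0,0,0,0,0], dp=[[20,16,0],[40,32,0],[60,48,0],[80,64,0],[100,80,0],[120,96,0],[140,112,0],[160,128,0],[180,144,0],[200,160,0]], turn=[[0,0,0.07],[0,0,0.14],[0,0,0.21],[0,0,0.28],[0,0,0.35],[0,0,0.42],[0,0,0.49],[0,0,0.56],[0,0,0.63],[0,0,0.7]])

```text
time_s: 1.6
position: [0.3508, -0.2484, 0.323]
tcp_rot: [[-0.0, 0.561, 0.828], [0.001, 0.828, -0.561], [-1.0, 0.0, -0.001]]
force: [-0.1, -0.5, 0.1]
opening: 0.326
```

Call:
send_rows(fingers=[0,0,0,0,0,0,0,0,0,0], dp=[[7,25,0],[14,50,0],[21,75,0],[28,100,0],[35,125,0],[42,150,0],[49,175,0],[55,200,0],[60,225,0],[65,250,0]], turn=[[0,0,0.07],[0,0,0.14],[0,0,0.21],[0,0,0.28],[0,0,0.35],[0,0,0.42],[0,0,0.49],[0,0,0.56],[0,0,0.65],[0,0,0.74]])

```text
time_s: 2.43
position: [0.4156, 0.003, 0.3228]
tcp_rot: [[-0.001, -0.148, 0.989], [0.0, 0.989, 0.148], [-1.0, 0.001, -0.001]]
force: [0.2, -0.9, 0.1]
opening: 0.009
```

Call:
send_rows(fingers=[0,0,0,0,0,0,0,0,0,0], dp=[[-4,27,-10],[-8,54,-25],[-12,81,-45],[-16,108,-65],[-20,135,-90],[-24,162,-115],[-28,189,-140],[-32,216,-170],[-36,243,-200],[-39,266,-220]], turn=[[0,0,0],[0,0,0],[0,0,0],[0,0,0],[0,0,0],[0,0,0],[0,0,0],[0,0,0],[0,0,0],[0,0,0]])

```text
time_s: 3.27
position: [0.3748, 0.27, 0.1003]
tcp_rot: [[-0.004, -0.148, 0.989], [-0.001, 0.989, 0.148], [-1.0, -0.0, -0.005]]
force: [0.1, -0.1, 0.4]
opening: 0.006
```

Run:
```python
from rig import bot
from h import *
for n in ("scene","top"):
    c=bot.capture(n); np.savez(f"pics/{n}1.npz",**c)
    u,v=proj(c,[.3765,.2695,.028]);print(n,u,v);u,v=int(u),int(v)
    cr=c["img"][max(0,v-70):v+70,max(0,u-90):u+90]
    cv2.imwrite(f"pics/{n}1.png",cv2.resize(cr,None,fx=4,fy=4,interpolation=cv2.INTER_CUBIC))
s=bot.read_state();print(s["position"],s["force"],s["joint_positions"])
```

```text
scene 247.9700772198045 242.14141394201255
top 265.02031035440126 266.6358335312289
[0.37398338 0.27051037 0.0996569 ] [-1.20412073  0.56449132 -0.10251182] [2.19177747e+01 3.01647719e+01 1.11294170e+02 1.07084066e-01
 3.89819341e+01 1.30976691e+01]
```

View pics/top1.png

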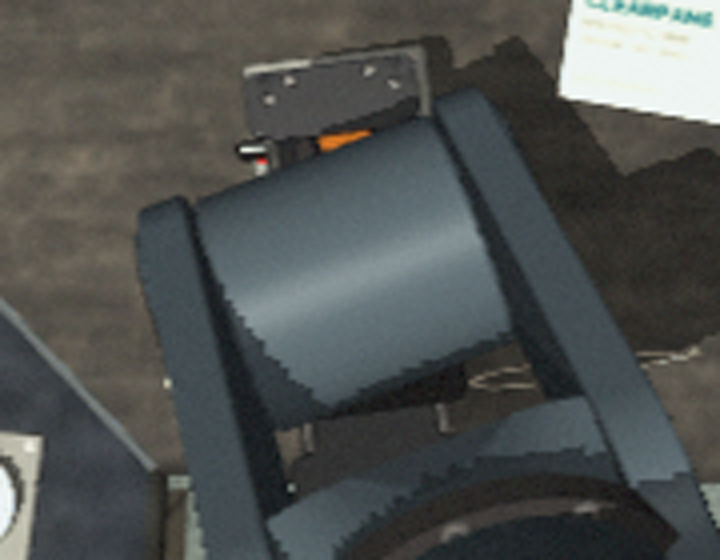

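View pics/scene1.png

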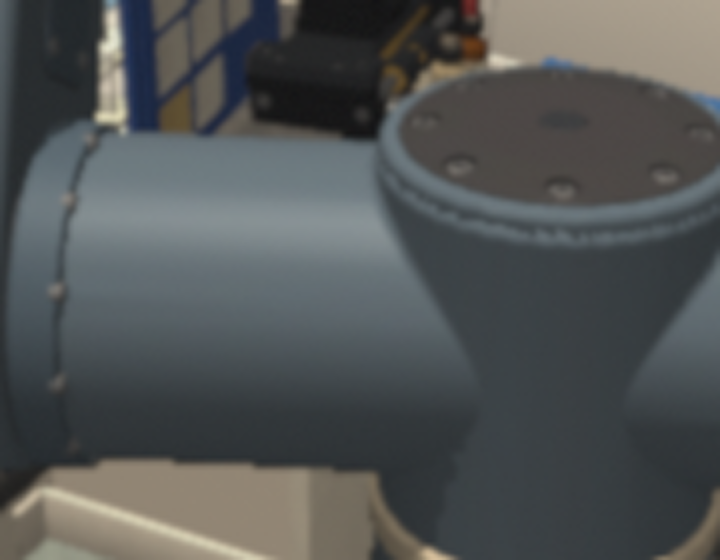

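Both views are blocked by the arm, so I'll go down using the measured coordinates, slowly and watching the force.

Call:
send_rows(fingers=[0,0,0,0,0,0], dp=[[2,-1,-15],[2,-1,-30],[2,-1,-45],[2,-1,-58],[2,-1,-64],[2,-1,-65]], turn=[[0,0,0],[0,0,0],[0,0,0],[0,0,0],[0,0,0],[0,0,0]])

```text
time_s: 3.87
position: [0.3759, 0.2688, 0.0343]
tcp_rot: [[-0.009, -0.151, 0.988], [-0.002, 0.988, 0.151], [-1.0, -0.001, -0.009]]
force: [0.2, 0.7, -0.2]
opening: 0.008
```

Call:
send_rows(fingers=[0,0,0,0,0], dp=[[0,0,-2],[0,0,-4],[0,0,-6],[0,0,-8],[0,0,-8]], turn=[[0,0,0],[0,0,0],[0,0,0],[0,0,0],[0,0,0]])

```text
time_s: 4.28
position: [0.3765, 0.2689, 0.0266]
tcp_rot: [[-0.007, -0.151, 0.988], [-0.002, 0.988, 0.151], [-1.0, -0.001, -0.008]]
force: [0.4, -0.6, 1.3]
opening: 0.001
```

Call:
send_rows(fingers=[0,0,0,0,0], dp=[[0,0,-1],[0,0,-2],[0,0,-3],[0,0,-4],[0,0,-4]], turn=[[0,0,0],[0,0,0],[0,0,0],[0,0,0],[0,0,0]])

```text
time_s: 4.7
position: [0.3765, 0.2689, 0.0225]
tcp_rot: [[-0.007, -0.151, 0.988], [-0.002, 0.988, 0.151], [-1.0, -0.001, -0.008]]
force: [-0.8, -0.3, 2.6]
opening: 0.003
```

Call:
send_rows(fingers=[0,0,0,0], dp=[[0,0,-1],[0,0,-2],[0,0,-2],[0,0,-2]], turn=[[0,0,0],[0,0,0],[0,0,0],[0,0,0]])

```text
time_s: 5.03
position: [0.3765, 0.2689, 0.0203]
tcp_rot: [[-0.008, -0.151, 0.988], [-0.002, 0.988, 0.151], [-1.0, -0.001, -0.008]]
force: [0.2, -0.3, 2.2]
opening: 0.008
```

Call:
send_rows(fingers=[0,0,0,0], dp=[[0,0,-0.5],[0,0,-1],[0,0,-1],[0,0,-1]], turn=[[0,0,0],[0,0,0],[0,0,0],[0,0,0]])

```text
time_s: 5.37
position: [0.3765, 0.2689, 0.0193]
tcp_rot: [[-0.008, -0.151, 0.988], [-0.002, 0.988, 0.151], [-1.0, -0.001, -0.008]]
force: [0.6, -1.5, 4.3]
opening: 0.005
```

Call:
send_rows(fingers=[0,0,0,0], dp=[[0,0,-0.3],[0,0,-0.6],[0,0,-0.6],[0,0,-0.6]], turn=[[0,0,0],[0,0,0],[0,0,0],[0,0,0]])

```text
time_s: 5.7
position: [0.3765, 0.2689, 0.0192]
tcp_rot: [[-0.007, -0.152, 0.988], [-0.002, 0.988, 0.151], [-1.0, -0.001, -0.007]]
force: [-0.4, -1.6, 8.1]
opening: 0.006
```

Call:
send_rows(fingers=[0,0,0,0], dp=[[0,0,-0.5],[0,0,-1],[0,0,-1],[0,0,-1]], turn=[[0,0,0],[0,0,0],[0,0,0],[0,0,0]])

```text
time_s: 6.03
position: [0.3764, 0.2689, 0.0191]
tcp_rot: [[-0.007, -0.152, 0.988], [-0.002, 0.988, 0.152], [-1.0, -0.001, -0.007]]
force: [-1.3, -1.8, 12.4]
opening: 0.011
```

The button has hit its hard stop at z = 19.1 mm with 12 N, so it's fully home. I'll raise the arm and move above the head.

Call:
send_rows(fingers=[0,0,0,0,0,0.2,0.4,0.6,0.6,0.6], dp=[[0,0,10],[0,0,30],[0,0,60],[0,0,90],[5,0,120],[20,3,120],[35,5,120],[50,8,120],[65,10,120],[74,11,120]], turn=[[0,0,0],[0,0,0],[0,0,0],[0,0,0],[0,0,0],[0,0,0],[0,0,0],[0,0,0],[0,0,0],[0,0,0]])

```text
time_s: 6.87
position: [0.4521, 0.2803, 0.139]
tcp_rot: [[-0.005, -0.151, 0.988], [-0.001, 0.988, 0.151], [-1.0, -0.0, -0.005]]
force: [0.1, 0.1, -0.1]
opening: 0.298
```

Run:
```python
from rig import bot
from h import *
for n in ("scene","top"):
    c=bot.capture(n); np.savez(f"pics/{n}2.npz",**c)
    cv2.imwrite(f"pics/{n}2.png",c["img"])
    print(n,proj(c,[.45,.28,.077]))
s=bot.read_state();print(s["position"],s["force"],s["joint_positions"],s["tcp_rot"],s["opening"])
```

```text
scene (np.float64(257.3203659500426), np.float64(212.82571963873855))
top (np.float64(260.49415903750247), np.float64(229.51159456882914))
[0.45195957 0.28011224 0.13881172] [-0.06370168 -0.08238891 -0.09499164] [1.97173498e+01 3.00553210e+01 9.98650098e+01 5.02814580e-02
 5.04014896e+01 1.10073589e+01] [[-5.51543218e-03 -1.50879500e-01  9.88536775e-01]
 [-1.25837998e-03  9.88552076e-01  1.50874814e-01]
 [-9.99983998e-01 -4.11815080e-04 -5.64215567e-03]] 0.38691218894473006
```

View pics/top2.png

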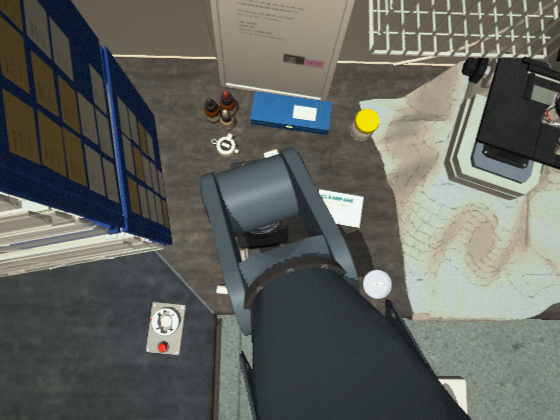

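View pics/scene2.png

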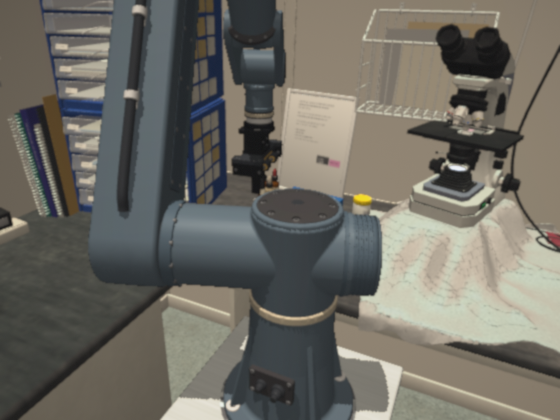

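The arm hides the head in both views, so I'll use the coordinates from the first pictures (0.4501, 0.2802). They agree with where the button was found. I'll go down around the knob with the jaws square to the wings.

Call:
send_rows(fingers=[0.65,0.65,0.65,0.65,0.65,0.65,0.65,0.65], dp=[[-2,0,-10],[-2,0,-20],[-2,0,-40],[-2,0,-60],[-2,0,-75],[-2,0,-84],[-2,0,-88],[-2,0,-88]], turn=[[0,0,0],[0,0,0],[0,0,0],[0,0,0],[0,0,0],[0,0,0],[0,0,0],[0,0,0]])

```text
time_s: 7.63
position: [0.4488, 0.2798, 0.0498]
tcp_rot: [[-0.008, -0.151, 0.989], [-0.002, 0.989, 0.151], [-1.0, -0.001, -0.008]]
force: [0.2, 0.3, 0.3]
opening: 0.653
```

Call:
send_rows(fingers=[0.5,0.4,0.3,0.3,0.3,0.3], dp=[[1,0,0],[1,0,0],[1,0,0],[1,0,0],[1,0,0],[1,0,0]], turn=[[0,0,0],[0,0,0],[0,0,0],[0,0,0],[0,0,0],[0,0,0]])

```text
time_s: 8.13
position: [0.4505, 0.28, 0.0505]
tcp_rot: [[-0.006, -0.151, 0.989], [-0.002, 0.989, 0.151], [-1.0, -0.001, -0.007]]
force: [0.2, 0.4, 2.5]
opening: 0.384
```

The jaws stopped at 33.4 mm, which matches the 34 mm knob. I'll start the turn anticlockwise.

Call:
send_rows(fingers=[0.3,0.3,0.3,0.3,0.3,0.3], dp=[[0,0,0],[0,0,0],[0,0,0],[0,0,0],[0,0,0],[0,0,0]], turn=[[0,0,0.05],[0,0,0.1],[0,0,0.15],[0,0,0.2],[0,0,0.25],[0,0,0.25]])

```text
time_s: 8.63
position: [0.4505, 0.2801, 0.0505]
tcp_rot: [[-0.006, -0.392, 0.92], [-0.003, 0.92, 0.392], [-1.0, -0.0, -0.006]]
force: [0.2, 0.0, -0.0]
opening: 0.384
```

```bash
cat > st.py <<'E'
from rig import bot
import numpy as np
s=bot.read_state();R=s["tcp_rot"];print(s["time_s"],s["position"].round(4),"yaw",np.degrees(np.arctan2(R[1,2],R[0,2])).round(1),"F",s["force"].round(1),"M",s["moment"].round(2),"op",round(s["opening"],3),"q",s["joint_positions"].round(0))
E
python3 st.py
```

```text
8.6333 [0.4505 0.2801 0.0505] yaw 23.1 F [ 0.2  0.  -0. ] M [ 0.09 -0.04  0.07] op 0.384 q [ 20.  39. 103.  -0.  39.  -3.]
```

Call:
send_rows(fingers=[0.3,0.3,0.3,0.3,0.3,0.3,0.3,0.3,0.3,0.3], dp=[[0,0,0],[0,0,0],[0,0,0],[0,0,0],[0,0,0],[0,0,0],[0,0,0],[0,0,0],[0,0,0],[0,0,0]], turn=[[0,0,0.08],[0,0,0.16],[0,0,0.24],[0,0,0.32],[0,0,0.4],[0,0,0.48],[0,0,0.56],[0,0,0.64],[0,0,0.72],[0,0,0.75]])

```text
time_s: 9.47
position: [0.4503, 0.2801, 0.0505]
tcp_rot: [[-0.002, -0.914, 0.405], [-0.006, 0.405, 0.914], [-1.0, -0.0, -0.007]]
force: [0.3, 0.0, -1.3]
opening: 0.383
```

```bash
python3 st.py
```

```text
9.4667 [0.4503 0.2801 0.0505] yaw 66.1 F [ 0.3  0.  -1.3] M [ 0.07 -0.19 -0.03] op 0.383 q [ 20.  39. 103.  -0.  39. -46.]
```

Call:
send_rows(fingers=[0.3,0.3,0.3,0.3,0.3,0.3], dp=[[0,0,0],[0,0,0],[0,0,0],[0,0,0],[0,0,0],[0,0,0]], turn=[[0,0,0.04],[0,0,0.08],[0,0,0.12],[0,0,0.16],[0,0,0.2],[0,0,0.2]])

```text
time_s: 9.97
position: [0.4501, 0.28, 0.0505]
tcp_rot: [[-0.001, -0.976, 0.216], [-0.007, 0.216, 0.976], [-1.0, -0.0, -0.007]]
force: [-0.1, -0.6, 0.5]
opening: 0.381
```

```bash
python3 st.py
```

```text
9.9667 [0.4501 0.28   0.0505] yaw 77.6 F [-0.1 -0.6  0.5] M [ 0.11 -0.15  0.1 ] op 0.381 q [ 20.  39. 103.  -1.  39. -57.]
```

Call:
send_rows(fingers=[0.3,0.3,0.3,0.3], dp=[[0,0,0],[0,0,0],[0,0,0],[0,0,0]], turn=[[0,0,0.03],[0,0,0.06],[0,0,0.09],[0,0,0.09]])

```text
time_s: 10.3
position: [0.4501, 0.28, 0.0507]
tcp_rot: [[-0.001, -0.992, 0.128], [-0.007, 0.128, 0.992], [-1.0, 0.0, -0.007]]
force: [-0.6, -0.3, 0.5]
opening: 0.385
```

```bash
python3 st.py
```

```text
10.3 [0.4501 0.28   0.0507] yaw 82.6 F [-0.6 -0.3  0.5] M [-0.01 -0.08  0.04] op 0.385 q [ 20.  39. 103.  -1.  39. -62.]
```

Call:
send_rows(fingers=[0.3,0.3,0.3,0.3], dp=[[0,0,0],[0,0,0],[0,0,0],[0,0,0]], turn=[[0,0,0.03],[0,0,0.06],[0,0,0.09],[0,0,0.09]])

```text
time_s: 10.63
position: [0.4499, 0.2797, 0.0508]
tcp_rot: [[-0.001, -0.999, 0.04], [-0.007, 0.04, 0.999], [-1.0, 0.0, -0.007]]
force: [0.2, -0.6, 1.6]
opening: 0.383
```

```bash
python3 st.py
```

```text
10.6333 [0.4499 0.2797 0.0508] yaw 87.7 F [ 0.2 -0.6  1.6] M [-0.11 -0.14  0.02] op 0.383 q [ 20.  39. 103.  -1.  38. -67.]
```

Call:
send_rows(fingers=[0.3,0.3,0.3,0.3], dp=[[0,0,0],[0,0,0],[0,0,0],[0,0,0]], turn=[[0,0,0.03],[0,0,0.06],[0,0,0.06],[0,0,0.06]])

```text
time_s: 10.97
position: [0.45, 0.2797, 0.0511]
tcp_rot: [[0.0, -1.0, -0.018], [-0.007, -0.018, 1.0], [-1.0, -0.0, -0.007]]
force: [-0.4, 0.2, 2.8]
opening: 0.38
```

```bash
python3 st.py;python3 st.py
```

```text
10.9667 [0.45   0.2797 0.0511] yaw 91.1 F [-0.4  0.2  2.8] M [ 0.01 -0.07  0.03] op 0.38 q [ 20.  38. 103.  -1.  38. -71.]
10.9667 [0.45   0.2797 0.0511] yaw 91.1 F [-0.4  0.2  2.8] M [ 0.01 -0.07  0.03] op 0.38 q [ 20.  38. 103.  -1.  38. -71.]
```

Call:
send_rows(fingers=[0.3,0.3,0.3,0.3], dp=[[0,0,0.5],[0,0,1],[0,0,1.5],[0,0,1.5]], turn=[[0,0,0],[0,0,0],[0,0,0],[0,0,0]])

```text
time_s: 11.3
position: [0.4501, 0.2798, 0.0527]
tcp_rot: [[0.0, -1.0, -0.018], [-0.007, -0.018, 1.0], [-1.0, -0.0, -0.007]]
force: [-1.1, -1.5, 2.8]
opening: 0.383
```

```bash
python3 st.py
```

```text
11.3 [0.4501 0.2798 0.0527] yaw 91.0 F [-1.1 -1.5  2.8] M [-0.03 -0.07 -0.05] op 0.383 q [ 20.  38. 103.  -1.  39. -71.]
```

Call:
send_rows(fingers=[0.3,0.3,0.3,0.3,0.3,0.3], dp=[[0,0,1],[0,0,2],[0,0,3],[0,0,3.6],[0,0,3.6],[0,0,3.6]], turn=[[0,0,0],[0,0,0],[0,0,0],[0,0,0],[0,0,0],[0,0,0]])

```text
time_s: 11.8
position: [0.45, 0.2798, 0.0563]
tcp_rot: [[0.0, -1.0, -0.018], [-0.007, -0.018, 1.0], [-1.0, -0.0, -0.007]]
force: [0.9, -0.2, 1.4]
opening: 0.384
```

```bash
python3 st.py
python3 - <<'E'
from rig import bot
from h import *
for n in ("top","scene"):
    c=bot.capture(n);np.savez(f"pics/{n}3.npz",**c)
    u,v=map(int,proj(c,[.45,.28,.06]))
    cv2.imwrite(f"pics/{n}3.png",cv2.resize(c["img"][v-50:v+50,u-70:u+70],None,fx=5,fy=5,interpolation=cv2.INTER_CUBIC))
E
```

```text
11.8 [0.45   0.2798 0.0563] yaw 91.0 F [ 0.9 -0.2  1.4] M [-0.04 -0.12  0.02] op 0.384 q [ 20.  38. 103.  -1.  39. -71.]
```

View pics/top3.png

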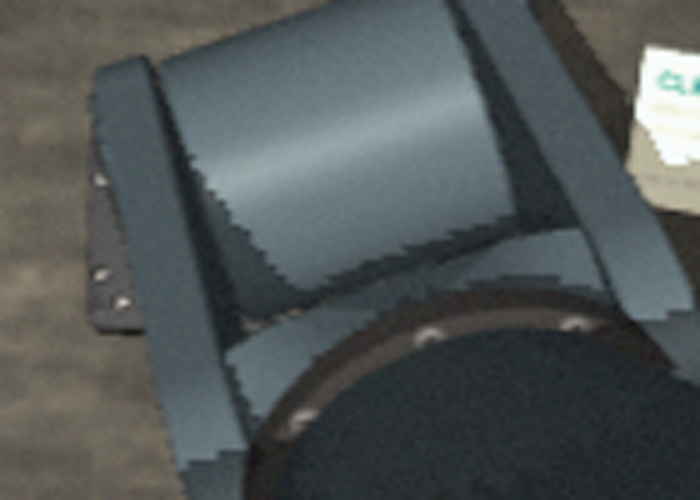

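View pics/scene3.png

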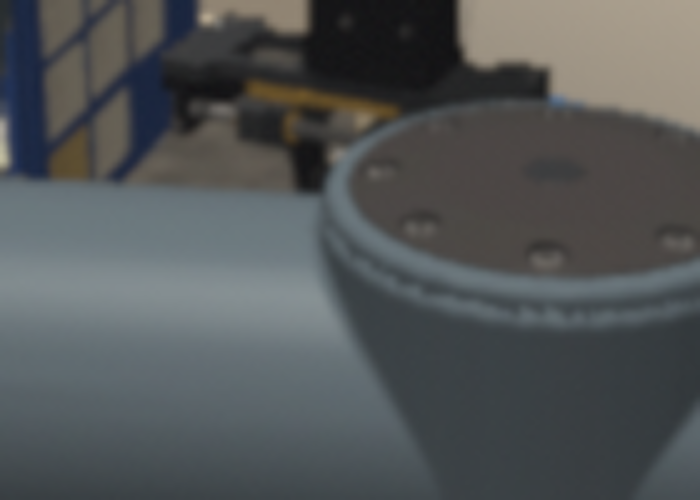

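The views are blocked again. The signs so far are good (free rise, no downward pull), but I'll let go and back off to check that the head turned and rose.

Call:
send_rows(fingers=[0.42,0.46,0.5,0.52,0.52,0.52,0.52,0.52,0.52,0.52], dp=[[0,0,0],[0,0,0],[0,0,0],[0,0,0],[0,0,5],[0,0,15],[0,0,30],[0,0,50],[0,0,75],[0,0,100]], turn=[[0,0,0],[0,0,0],[0,0,0],[0,0,0],[0,0,0],[0,0,0],[0,0,0],[0,0,0],[0,0,0],[0,0,0]])

```text
time_s: 12.73
position: [0.4497, 0.2796, 0.1578]
tcp_rot: [[-0.0, -1.0, -0.018], [-0.007, -0.018, 1.0], [-1.0, 0.0, -0.007]]
force: [0.5, 0.6, 0.0]
opening: 0.516
```

Call:
send_rows(fingers=[0.52,0.52,0.52,0.52,0.52,0.52,0.52], dp=[[0,-30,10],[0,-60,20],[0,-90,20],[0,-120,20],[0,-155,20],[0,-190,20],[0,-220,20]], turn=[[0,0,0],[0,0,0],[0,0,0],[0,0,0],[0,0,0],[0,0,0],[0,0,0]])

```text
time_s: 13.32
position: [0.4496, 0.0578, 0.1789]
tcp_rot: [[0.001, -1.0, -0.018], [-0.008, -0.018, 1.0], [-1.0, -0.001, -0.008]]
force: [0.0, 0.7, -0.2]
opening: 0.521
```

```bash
python3 st.py
python3 - <<'E'
from rig import bot
from h import *
c=bot.capture("top");np.savez(f"pics/top4.npz",**c)
im=c["img"];cv2.imwrite("pics/top4.png",cv2.resize(im[170:300,190:380],None,fx=4,fy=4,interpolation=cv2.INTER_CUBIC))
h=cv2.cvtColor(im,cv2.COLOR_BGR2HSV)
red=((h[...,0]<6)|(h[...,0]>174))&(h[...,1]>150)&(h[...,2]>100)
for b in blobs(red)[0]: print("red",b[1:], onz(c,*b[2],.019), zpt(c,*b[2]))
am=(h[...,0]>=6)&(h[...,0]<20)&(h[...,1]>150)&(h[...,2]>100)
for b in blobs(am)[0]: print("amber",b[1:], onz(c,*b[2],.083), zpt(c,*b[2]))
E
```

```text
13.3167 [0.4496 0.0578 0.1789] yaw 91.0 F [ 0.   0.7 -0.2] M [ 0.12 -0.19 -0.04] op 0.521 q [ -7.  21. 109.  -1.  50. -97.]
red (np.int32(84), array([264.89285714, 266.63095238]), array([260, 262,  11,  10], dtype=int32)) [0.37661511 0.2697859  0.019     ] [0.37660329 0.26978403 0.01997509]
red (np.int32(105), array([263.79047619, 292.76190476]), array([258, 289,  13,   9], dtype=int32)) [0.322      0.27104374 0.019     ] [0.32197903 0.27104519 0.01855847]
red (np.int32(55), array([161.90909091, 347.27272727]), array([158, 343,   9,   9], dtype=int32)) [0.20911642 0.47826132 0.019     ] [0.20934983 0.47794757 0.02036727]
amber (np.int32(132), array([260.98484848, 229.81818182]), array([255, 224,  13,  13], dtype=int32)) [0.44881014 0.2789205  0.083     ] [0.44837031 0.27886298 0.08749992]
```

View pics/top4.png

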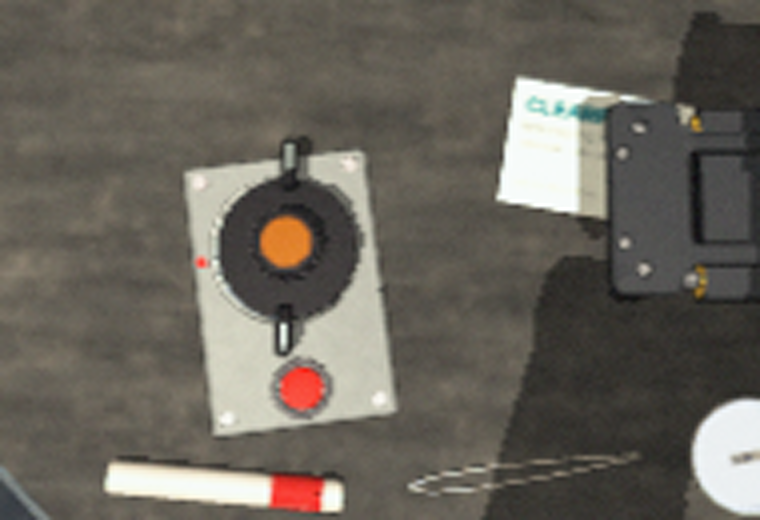

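The head has turned: the wings now run along image (290,150)–(284,335) in the crop, about 82° of turn. The button is down, measured at about 20 mm, and the head top is at about 83–87 mm, so it has sprung up. I'll regrip and lift.

Call:
send_rows(fingers=[0.6,0.6,0.6,0.6,0.6,0.6,0.6,0.6,0.6,0.6], dp=[[0,30,0],[0,60,0],[0,90,0],[0,125,0],[0,160,0],[0,190,0],[0,212,0],[0,221,0],[0,221,-20],[0,221,-40]], turn=[[0,0,0],[0,0,0],[0,0,0],[0,0,0],[0,0,0],[0,0,0],[0,0,0],[0,0,0],[0,0,0],[0,0,0]])

```text
time_s: 14.2
position: [0.4513, 0.2756, 0.1401]
tcp_rot: [[0.006, -1.0, -0.017], [-0.01, -0.018, 1.0], [-1.0, -0.006, -0.01]]
force: [-0.0, -1.5, -0.5]
opening: 0.597
```

```bash
python3 st.py
```

```text
14.2 [0.4513 0.2756 0.1401] yaw 91.0 F [-0.  -1.5 -0.5] M [ 0.12 -0.15 -0.02] op 0.597 q [ 20.  30. 100.  -1.  50. -71.]
```

Call:
send_rows(fingers=[0.6,0.6,0.6,0.6,0.6,0.6,0.6], dp=[[-1,4,0],[-1,4,-20],[-1,4,-40],[-1,4,-60],[-1,4,-75],[-1,4,-83],[-1,4,-83]], turn=[[0,0,0],[0,0,0],[0,0,0],[0,0,0],[0,0,0],[0,0,0],[0,0,0]])

```text
time_s: 14.78
position: [0.4498, 0.2791, 0.0565]
tcp_rot: [[0.004, -1.0, -0.017], [-0.011, -0.017, 1.0], [-1.0, -0.004, -0.011]]
force: [0.3, 0.0, 0.2]
opening: 0.601
```

Call:
send_rows(fingers=[0.5,0.4,0.3,0.3,0.3,0.3], dp=[[0,0,0],[0,0,0],[0,0,0],[0,0,0],[0,0,0],[0,0,0]], turn=[[0,0,0],[0,0,0],[0,0,0],[0,0,0],[0,0,0],[0,0,0]])

```text
time_s: 15.28
position: [0.4505, 0.2794, 0.0572]
tcp_rot: [[0.005, -1.0, -0.017], [-0.01, -0.017, 1.0], [-1.0, -0.005, -0.01]]
force: [-0.1, 1.0, 2.3]
opening: 0.383
```

Call:
send_rows(fingers=[0.3,0.3,0.3,0.3,0.3,0.3,0.3,0.3,0.3,0.3], dp=[[0,0,2],[0,0,5],[0,0,9],[0,0,14],[0,0,20],[0,0,28],[0,0,36],[0,0,44],[0,0,50],[0,0,50]], turn=[[0,0,0],[0,0,0],[0,0,0],[0,0,0],[0,0,0],[0,0,0],[0,0,0],[0,0,0],[0,0,0],[0,0,0]])

```text
time_s: 16.12
position: [0.4514, 0.2798, 0.1089]
tcp_rot: [[0.009, -1.0, -0.017], [-0.009, -0.017, 1.0], [-1.0, -0.008, -0.009]]
force: [-0.5, 0.1, -2.2]
opening: 0.384
```

```bash
python3 st.py
```

```text
16.1167 [0.4514 0.2798 0.1089] yaw 91.0 F [-0.5  0.1 -2.2] M [ 0.11 -0.15  0.03] op 0.384 q [ 20.  33. 102.  -1.  46. -70.]
```

Lifted; the force shows about 2.2 N of weight. Next is the packet centre at (0.508, 0.109).

Call:
send_rows(fingers=[0.3,0.3,0.3,0.3,0.3,0.3,0.3,0.3,0.3,0.3], dp=[[4,-12,0],[11,-34,0],[19,-58,0],[27,-82,0],[35,-106,0],[43,-130,0],[50,-152,0],[54,-165,0],[57,-171,0],[57,-171,0]], turn=[[0,0,0],[0,0,0],[0,0,0],[0,0,0],[0,0,0],[0,0,0],[0,0,0],[0,0,0],[0,0,0],[0,0,0]])

```text
time_s: 16.95
position: [0.5092, 0.1069, 0.1087]
tcp_rot: [[0.009, -1.0, -0.014], [-0.009, -0.014, 1.0], [-1.0, -0.009, -0.009]]
force: [0.2, -0.4, -1.8]
opening: 0.383
```

```bash
python3 st.py
python3 - <<'E'
from rig import bot
from h import *
for n in ("top","scene"):
    c=bot.capture(n);cv2.imwrite(f"pics/{n}5.png",c["img"])
E
```

```text
16.95 [0.5092 0.1069 0.1087] yaw 90.8 F [ 0.2 -0.4 -1.8] M [ 0.15 -0.16 -0.07] op 0.383 q [ -0.  32. 103.  -1.  44. -90.]
```

View pics/top5.png

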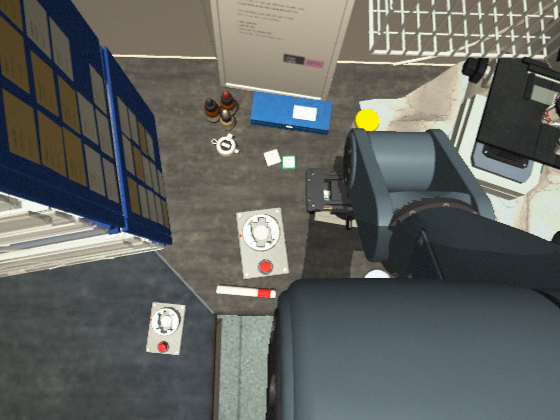

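The mount at (262,233) is now empty and the head is over the packet. I'll lower it and feel for contact, expected at a TCP height of about 42 mm.

Call:
send_rows(fingers=[0.3,0.3,0.3,0.3,0.3,0.3,0.3,0.3], dp=[[0,1,-8],[-1,2,-20],[-1,2,-32],[-1,2,-44],[-1,2,-54],[-1,2,-60],[-1,2,-62],[-1,2,-62]], turn=[[0,0,0],[0,0,0],[0,0,0],[0,0,0],[0,0,0],[0,0,0],[0,0,0],[0,0,0]])

```text
time_s: 17.72
position: [0.5065, 0.1111, 0.046]
tcp_rot: [[0.006, -1.0, -0.017], [-0.009, -0.017, 1.0], [-1.0, -0.006, -0.009]]
force: [0.4, 0.2, -0.8]
opening: 0.385
```

Call:
send_rows(fingers=[0.3,0.3,0.3,0.3,0.3], dp=[[0,0,-1],[0,0,-2],[0,0,-3],[0,0,-3],[0,0,-3]], turn=[[0,0,0],[0,0,0],[0,0,0],[0,0,0],[0,0,0]])

```text
time_s: 18.13
position: [0.5067, 0.1111, 0.0433]
tcp_rot: [[0.007, -1.0, -0.017], [-0.009, -0.017, 1.0], [-1.0, -0.007, -0.009]]
force: [0.9, -0.1, -1.6]
opening: 0.381
```

Call:
send_rows(fingers=[0.3,0.3,0.3,0.3], dp=[[0,0,-0.6],[0,0,-1.2],[0,0,-1.2],[0,0,-1.2]], turn=[[0,0,0],[0,0,0],[0,0,0],[0,0,0]])

```text
time_s: 18.47
position: [0.507, 0.1111, 0.0425]
tcp_rot: [[0.008, -1.0, -0.017], [-0.009, -0.017, 1.0], [-1.0, -0.008, -0.009]]
force: [-0.9, -0.5, 2.9]
opening: 0.386
```

Call:
send_rows(fingers=[0.3,0.3,0.3,0.3], dp=[[0,0,-0.5],[0,0,-1],[0,0,-1],[0,0,-1]], turn=[[0,0,0],[0,0,0],[0,0,0],[0,0,0]])

```text
time_s: 18.8
position: [0.5071, 0.1111, 0.0425]
tcp_rot: [[0.008, -1.0, -0.017], [-0.009, -0.017, 1.0], [-1.0, -0.008, -0.009]]
force: [-2.0, 0.4, 9.3]
opening: 0.383
```

It touched down at 42.5 mm, as predicted. I'll ease off the force, open and go straight up.

Call:
send_rows(fingers=[0.3,0.3,0.42,0.46,0.5,0.54,0.56,0.56], dp=[[0,0,0],[0,0,0],[0,0,0],[0,0,0],[0,0,0],[0,0,0],[0,0,0],[0,0,0]], turn=[[0,0,0],[0,0,0],[0,0,0],[0,0,0],[0,0,0],[0,0,0],[0,0,0],[0,0,0]])

```text
time_s: 19.47
position: [0.5071, 0.1111, 0.0423]
tcp_rot: [[0.008, -1.0, -0.017], [-0.009, -0.017, 1.0], [-1.0, -0.008, -0.009]]
force: [0.5, 0.1, 0.2]
opening: 0.548
```

Call:
send_rows(fingers=[0.58,0.58,0.58,0.58,0.58,0.58,0.58,0.58,0.58,0.58], dp=[[0,0,4],[0,0,10],[0,0,20],[0,0,35],[0,0,50],[0,0,70],[0,0,90],[0,0,115],[0,0,140],[0,0,160]], turn=[[0,0,0],[0,0,0],[0,0,0],[0,0,0],[0,0,0],[0,0,0],[0,0,0],[0,0,0],[0,0,0],[0,0,0]])

```text
time_s: 20.3
position: [0.5074, 0.1111, 0.2053]
tcp_rot: [[0.011, -1.0, -0.017], [-0.009, -0.017, 1.0], [-1.0, -0.011, -0.009]]
force: [-0.3, 0.7, -0.0]
opening: 0.582
```

Call:
send_rows(fingers=[0.6,0.6,0.6,0.6,0.6,0.6,0.6,0.6,0.6], dp=[[-10,-25,10],[-20,-50,20],[-30,-75,30],[-40,-100,40],[-50,-130,50],[-60,-160,60],[-70,-190,70],[-80,-220,80],[-90,-250,90]], turn=[[0,0,0],[0,0,0],[0,0,0],[0,0,0],[0,0,0],[0,0,0],[0,0,0],[0,0,0],[0,0,0]])

```text
time_s: 21.05
position: [0.4163, -0.1398, 0.2968]
tcp_rot: [[0.012, -1.0, -0.017], [-0.009, -0.017, 1.0], [-1.0, -0.012, -0.01]]
force: [0.9, 0.4, 0.2]
opening: 0.599
```

```bash
python3 st.py
python3 - <<'E'
from rig import bot
from h import *
c=bot.capture("top");im=c["img"];cv2.imwrite("pics/top6.png",im)
cv2.imwrite("pics/top6c.png",cv2.resize(im[130:290,220:400],None,fx=3.7,fy=3.7,interpolation=cv2.INTER_CUBIC))
h=cv2.cvtColor(im,cv2.COLOR_BGR2HSV)
red=((h[...,0]<6)|(h[...,0]>174))&(h[...,1]>150)&(h[...,2]>100)
for b in blobs(red)[0]: print("red",b[1:3], zpt(c,*b[2]))
am=(h[...,0]>=6)&(h[...,0]<20)&(h[...,1]>150)&(h[...,2]>100)
for b in blobs(am)[0]:
    p=onz(c,*b[2],.068);x=np.array([.07,-.0117])/np.hypot(.07,.0117);d=(p-[.508,.109,.068])[:2]
    print("amber",b[1:3], p, zpt(c,*b[2]),"in packet",d@x,d@[-x[1],x[0]])
E
```

```text
21.05 [ 0.4163 -0.1398  0.2968] yaw 91.0 F [0.9 0.4 0.2] M [ 0.06 -0.17 -0.01] op 0.599 q [ -33.   10.  102.   -0.   67. -124.]
red (np.int32(85), array([264.95294118, 266.65882353])) [0.37656395 0.26965778 0.01853263]
red (np.int32(104), array([263.74038462, 292.79807692])) [0.32176911 0.27115888 0.01575114]
red (np.int32(55), array([161.76363636, 347.27272727])) [0.20956694 0.47794786 0.02165674]
amber (np.int32(119), array([343.16806723, 204.68067227])) [0.50548714 0.11025543 0.068     ] [0.50489593 0.11092183 0.07166275] in packet -0.002685445463976293 0.0008239926097576083
```

View pics/top6c.png

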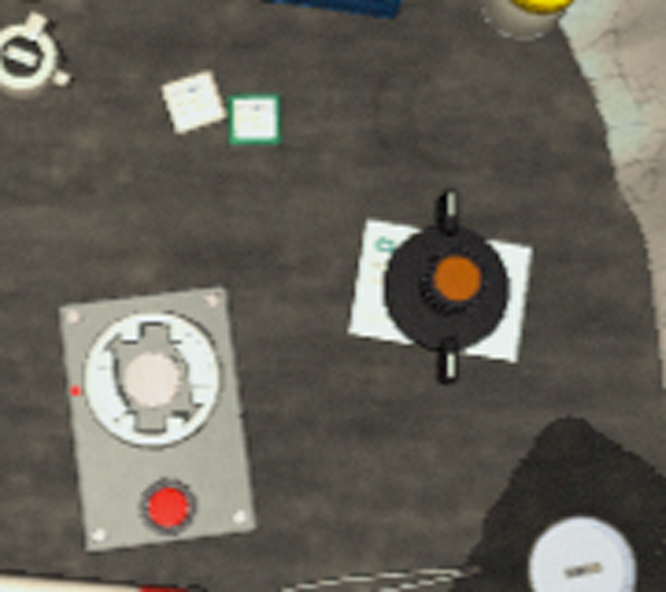

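The head stands at crop pixel (448,285), within about 3 mm of the packet centre. Its top is at about 70 mm against 68 expected, the button is still down, and the jar and boxes haven't moved. I'm handing in.

```bash
python3 -c "
from rig import bot
print(bot.hand_in())"
```

```text
the job is handed in; nothing more can be done
None
```

The black filter head is off its mount and standing upright on the lens-tissue packet. I handed the job in at about 21 s; no verdict was reported.

- **Release button:** I pressed it to its hard stop (fingertips at 19.1 mm, peak 12 N). It was still down in the last picture (measured 18.5 mm, 19 mm expected).
- **Turning:** I gripped the knob and turned the head about 82° anticlockwise, until it rose freely. The wrist torque stayed near noise level throughout and I never reached a firm stop.
- **Spring-up check:** The arm hid the head from both cameras, so I let go and backed off to look. The picture showed the wings turned and the top at about 83–87 mm, so it had sprung up.
- **Placing:** I regripped the head, lifted it straight up and lowered it until it touched down at the expected height. That contact reached 9 N.
- **Last checks:** The head is about 3 mm from the packet centre and the fingers are well clear. The jar and both coverslip boxes look unmoved; I judged this by eye. The top of the head read about 72 mm by depth against 68 mm expected, which I put down to depth noise. I judged it upright from the picture and did not measure its tilt.

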